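# Find the charged PCR cold block by weight

## Task

Press the hinged white covers of both teal PCR cold blocks down until their orange catches hold them shut, then lift each block in turn a few centimetres clear of the bench to feel which one is heavier (the one you decide against is set back down on the bench, upright, not dropped). Finish holding the heavier block in the gripper, level, about 12 cm above the middle of the steel hand-over tray, with both covers still shut; the program ends while holding it. Leave everything else where it stands.

Things in the scene. Friction and masses are not known exactly. Their poses are not given: they have to be found in the camera images.
- cooler_a: PCR cold block A: teal box, hinged white cover, orange catch, loose on the bench. Both blocks look alike; each weighs 0.2 to 0.75 kg, one at least 0.18 kg more. 100 long (own x) x 54 wide (own y, free sides to grip) x 38 tall; 50 with the cover shut. Origin: centre of the underside, z up; own -x: the catch end (roughly toward the robot; catch sticks out 9, top at 54); +x: hinge end.
- cooler_a_cover (a joint): Angle of block A's cover, rad: 0 shut, grows as it opens (starts 0.45 to 0.85). A weak spring holds it ajar and lifts it again unless latched. Pushed down, its free end meets the sprung catch at about 0.1 rad; 4 to 9 N there pushes it past, and once below 0.04 the catch keeps it shut at about 0.
- cooler_a_hinge (a point): Middle of the hinge line of block A's white cover: along the block's own y, at own x = +48, z = 40. The cover is 92 long, 52 wide, 8 thick; shut, its top face is 9 above this point and its free end lies at the catch.
- cooler_a_press (a point): Grey pressing spot on top of the cover of block A, in the middle of its width, 78 from the hinge line; moves with the cover.
- cooler_b: PCR cold block B: teal box, hinged white cover, orange catch, loose on the bench. Both blocks look alike; each weighs 0.2 to 0.75 kg, one at least 0.18 kg more. 100 long (own x) x 54 wide (own y, free sides to grip) x 38 tall; 50 with the cover shut. Origin: centre of the underside, z up; own -x: the catch end (roughly toward the robot; catch sticks out 9, top at 54); +x: hinge end.
- cooler_b_cover (a joint): Angle of block B's cover, rad: 0 shut, grows as it opens (starts 0.45 to 0.85). A weak spring holds it ajar and lifts it again unless latched. Pushed down, its free end meets the sprung catch at about 0.1 rad; 4 to 9 N there pushes it past, and once below 0.04 the catch keeps it shut at about 0.
- cooler_b_hinge (a point): Middle of the hinge line of block B's white cover: along the block's own y, at own x = +48, z = 40. The cover is 92 long, 52 wide, 8 thick; shut, its top face is 9 above this point and its free end lies at the catch.
- cooler_b_press (a point): Grey pressing spot on top of the cover of block B, in the middle of its width, 78 from the hinge line; moves with the cover.
- tray: Hand-over tray: shallow steel tray with a green pad, 150 x 120, rim 12 tall, fixed to the bench. Origin: centre of its underside. It and the two blocks stand in three places side by side, in any order; which block is the heavier one also changes.
- table: The black bench; its top is at height 0.
- tube_rack: Bystander: orange microtube rack, 90 x 50 x 45, with small tubes in it. Origin: centre of its underside.
- tip_box: Bystander: blue and grey pipette tip box, 85 x 120 x 65. Origin: centre of its underside.
- wash_bottle: Bystander: white bottle with red cap, 66 across, 170 tall. Origin: centre of its underside.
- reagent_jar: Bystander: small amber jar, 44 across, 55 tall. Origin: centre of its underside.
- timer: Bystander: white lab timer, 60 x 70 x 22, with small keys. Origin: centre of its underside.
- pipette: Bystander: grey and white hand pipette lying down, about 235 long, 28 wide, 22 tall. Origin: on its underside, where the grey and white halves meet.
Mind the look-alikes: they are no part of the job. What is shaped like the cooler_b but pink is not meant. What is shaped like the cooler_a but purple is not meant.

How it is judged:
On the way, in this order (a step that is already met when the one before it is completed fails the run):
1. both covers are shut and held by their catches, not by the robot, with both blocks standing on the bench (value of joint each of cooler_a_cover, cooler_b_cover below 0.04 rad and contact force between each of the arm, the fingers and cooler_a below 0.1 N and contact force between each of the arm, the fingers and cooler_b below 0.1 N and height (world z) of each of cooler_a, cooler_b below 0.012 m), for 0.2 s.
2. the lighter block has been lifted by the fingers at least 2 cm clear of the bench while the other stands (either block may be lifted first) (((height (world z) of cooler_b above 0.02 m and contact force between the fingers and cooler_b above 1 N and height (world z) of cooler_a below 0.012 m and contact force between cooler_a and table above 4.4 N and value of joint each of cooler_a_cover, cooler_b_cover below 0.04 rad) or (height (world z) of cooler_a above 0.02 m and contact force between the fingers and cooler_a above 1 N and height (world z) of cooler_b below 0.012 m and contact force between cooler_b and table above 4.4 N and value of joint each of cooler_a_cover, cooler_b_cover below 0.04 rad))), for 0.2 s.
3. the heavier block is then lifted by the fingers at least 2 cm clear of the bench, the lighter standing on the bench (((height (world z) of cooler_a above 0.02 m and contact force between the fingers and cooler_a above 1 N and height (world z) of cooler_b below 0.012 m and contact force between cooler_b and table between 1.5 and 4.4 N and value of joint each of cooler_a_cover, cooler_b_cover below 0.04 rad) or (height (world z) of cooler_b above 0.02 m and contact force between the fingers and cooler_b above 1 N and height (world z) of cooler_a below 0.012 m and contact force between cooler_a and table between 1.5 and 4.4 N and value of joint each of cooler_a_cover, cooler_b_cover below 0.04 rad))), for 0.2 s.
At the end, for the whole second after the job is handed in: The heavier block is held still in the fingers with its underside 70 to 200 mm above the bench, its centre within 50 mm of the tray's centre seen from above, tilted less than 15 degrees; the lighter block stands upright on the bench, untouched; both covers are shut (below 0.04 rad) (((height (world z) of cooler_a between 0.07 and 0.2 m and contact force between the fingers and cooler_a above 1 N and horizontal distance between cooler_a and tray below 0.05 m and angle between cooler_a's own z axis and vertical below 0.26 rad and linear speed of cooler_a below 0.05 m/s and height (world z) of cooler_b between -0.01 and 0.012 m and contact force between cooler_b and table between 1.5 and 4.4 N and angle between cooler_b's own z axis and vertical below 0.1 rad and linear speed of cooler_b below 0.03 m/s and contact force between each of the fingers, the arm and cooler_b below 0.1 N and value of joint each of cooler_a_cover, cooler_b_cover below 0.04 rad) or (height (world z) of cooler_b between 0.07 and 0.2 m and contact force between the fingers and cooler_b above 1 N and horizontal distance between cooler_b and tray below 0.05 m and angle between cooler_b's own z axis and vertical below 0.26 rad and linear speed of cooler_b below 0.05 m/s and height (world z) of cooler_a between -0.01 and 0.012 m and contact force between cooler_a and table between 1.5 and 4.4 N and angle between cooler_a's own z axis and vertical below 0.1 rad and linear speed of cooler_a below 0.03 m/s and contact force between each of the fingers, the arm and cooler_a below 0.1 N and value of joint each of cooler_a_cover, cooler_b_cover below 0.04 rad))); the arm keeps its last pose, push and grip.
It fails at once if a bystander moved more than 3 cm or tipped over (distance of any of tube_rack, tip_box, wash_bottle, reagent_jar, timer, pipette from where it was at the start of the episode above 0.03 m or angle between any of tube_rack, tip_box, wash_bottle, reagent_jar, timer, pipette's own z axis and vertical above 0.5 rad).
It fails at once if a block tipped by more than 35 degrees (angle between any of cooler_a, cooler_b's own z axis and vertical above 0.61 rad).
It fails at once if a block dropped onto the bench from more than about 2 cm ((height (world z) of cooler_a below 0.03 m and linear speed of cooler_a above 0.6 m/s and contact force between the fingers and cooler_a below 0.1 N) or (height (world z) of cooler_b below 0.03 m and linear speed of cooler_b above 0.6 m/s and contact force between the fingers and cooler_b below 0.1 N)).
It also fails if it takes over 72 s, if anything falls off the work surface, if the arm or the gripper's body presses on something with over 40 N, if the wrist force passes 120 N, or if a joint passes its speed limit or range.

## Robot

A 6-joint arm with a two-finger parallel gripper is mounted at the origin on the work surface. World frame = base frame: x ahead of the robot, y to its left, z up, the work surface at z = 0. Lengths are in m, angles in rad, forces in N, time in s.
With the tool pointing down it reaches from about 0.375 to 0.9 m from the base axis. Payload 3.1 kg.
Tool frame: the origin (TCP) lies midway between the tips of the shut fingers; the grasp point (between the pads) lies 19 mm behind it; x points along the fingers, z is the direction in which the jaws open and shut, and the axes are right-handed (so a half turn about x gives the same grasp; the last joint's range is limited). The gripper opens to 85 mm and grips with 20 to 120 N. Pads are 22 mm wide; open, the fingers measure 114 mm over their backs; the gripper's body (76 mm by 85 mm) begins 54 mm behind the grasp point. The pads swing forward as they close: fully open they stand 13 mm farther back than shut.
Start: joints at [-1.417, 0.527, 1.433, -0, 1.181, -0.178], TCP at [0.204, -0.591, 0.231] pointing down, gripper open.
Joint ranges: [-3.08, 3.08], [-0.75, 2.2], [0.22, 2.44], [-1.43, 4.57], [0, 2.65], [-2.85, 2.85]. Speed limits (rad/s): [2.79, 2.79, 3.14, 3.14, 3.14, 3.14].

## Interface

Orientations are given as a unit quaternion [x, y, z, w].
In Python, from station import status, snapshot, camera_params, ticket gives the robot as it stands.
- The arm moves only by the tool arm_command, never from a script. Its argument "series" is a list that holds one entry, the list of rows, each a list of 4 numbers: the shift along the tool's x, y, z in mm, then the turn about the tool's x in rad. A call has 1 to 10 rows; each row shifts and turns the commanded pose from where the row before left it, along the tool's axes as they then stand; what a row does not reach is not made up. A row lasts 1/10 s, in which the tool goes at most 50 mm and 8.59 degrees, less where a joint would pass 70% of its speed; a pose out of reach is approached as far as the arm can. A call is refused whole if a number of a shift passes 50 or a number of a turn 0.15, either way. A call with a gripper value outside its range is refused whole. "jaw" is the opening in per cent of the stroke, from 0 (shut) to 100 (fully open), set as the call begins (left out, the last holds). The fingers move at their own pace and stop on an object; "force" is the grip in N (left out, the last holds). Time passes only in rows, so rows that do not move let the fingers close. It gives the time, the measured TCP pose, the force and the opening at its end, in the units of the state.
- status.sense(): the state, without advancing time (a new reading comes with each control period).
- snapshot(name): name is "scene" or "top"; returns the picture (420x560x3 uint8, red, green, blue); there is no depth.
- camera_params(name): a dict with "fovy" (degrees; the focal length in pixels is half the picture's height over the tangent of half this angle, whatever the lens; pixels are square), "cx", "cy" (the principal point, pixels), "k1" (the pictures are not rectified: a ray, as slopes to the right and down, at radius r is drawn at 1 + k1 r^2 times it, then the intrinsics apply), "extrinsics" (4x4, takes a point from camera to world coordinates). Camera axes: x right, y down, z forward; pixel columns grow to the right and rows downward; lengths in m; the calibration is good to about 2 mm. A picture is of the moment at which its call begins. camera_params takes no time and is no camera call.
- ticket.sign_off(): hands the job in, once; it reports no verdict.
The state is a dict: "t": time; "q": joint angles; "qd": joint speeds; "tau": joint torques, N m; "tcp_pos": TCP position; "tool_rot": TCP orientation; "force": force on the tool from outside, world axes, zero at the start; "ft_torque": the same for the moment, N m; "finger_gap": opening from 0.0 (shut) to 1.0 (fully open).
Only numpy, scipy, OpenCV 4.12 (cv2) and the standard library are available. Lean on these libraries where they do the work, as an engineer would, in place of code of your own. Each camera call takes 0.05 s, during which the arm holds its last target. There are 200 camera calls.

## Working session

There is one attempt and no reset: what is moved stays moved. The work goes in short steps, Python scripts to look and compute and a tool call to move; the robot and the scene stay as the last step left them, time stands still between calls to the robot, and variables do not carry over. Pictures are saved under pics/ and viewed, about 8 in all and at most 12, crops included, and the job is handed in when it is done.

Besides the shell and the picture viewer there is one more tool, called after "Call:" as name([rows], argument=value, ...), one row to a line, values as JSON. arm_command: Moves the arm, as the interface text tells. Its arguments: {"type":"object","properties":{"series":{"type":"array"},"jaw":{"type":"number"},"force":{"type":"number"}},"required":["series"]}

```bash
mkdir -p pics; cat > h.py <<'E'
import numpy as np, cv2
from station import status, snapshot, camera_params, ticket
def save(n,img): cv2.imwrite('pics/'+n,cv2.cvtColor(img,cv2.COLOR_RGB2BGR))
def K(n):
    p=camera_params(n); f=210/np.tan(np.radians(p['fovy'])/2); return p,f
def ray(n,u,v):
    p,f=K(n); d=np.array([(u-p['cx'])/f,(v-p['cy'])/f]); s=d.copy()
    for _ in range(30): s=d/(1+p['k1']*(s@s))
    E=np.array(p['extrinsics']); return E[:3,3],E[:3,:3]@np.array([*s,1])
def onz(n,u,v,z):
    o,d=ray(n,u,v); return o+d*(z-o[2])/d[2]
def proj(n,P):
    p,f=K(n);E=np.array(p['extrinsics']);c=E[:3,:3].T@(np.array(P)-E[:3,3]);s=c[:2]/c[2];s=s*(1+p['k1']*(s@s));return s*f+[p['cx'],p['cy']]
E
python3 - <<'E'
from h import *
for n in('top','scene'):
    save(n+'0.png',snapshot(n)); p=camera_params(n); print(n,p['fovy'],p['k1'],np.round(p['extrinsics'],3).tolist())
s=status.sense();print(s)
E
```

```text
top 49.94307829664585 -0.04002950262747186 [[-0.014, -0.993, 0.116, 0.435], [-1.0, 0.015, 0.007, 0.029], [-0.008, -0.116, -0.993, 1.236], [0.0, 0.0, 0.0, 1.0]]
scene 48.816191141075855 -0.008047812849500714 [[0.742, 0.552, -0.381, 1.005], [0.671, -0.605, 0.428, -0.497], [0.006, -0.573, -0.819, 1.041], [0.0, 0.0, 0.0, 1.0]]
{'t': 0.1, 'q': array([-1.41751250e+00,  5.28365156e-01,  1.43376776e+00, -4.61704745e-06,
        1.18139229e+00, -1.78471693e-01]), 'qd': array([ 0.00062047, -0.00157088, -0.00287808, -0.00038296,  0.00024172,
        0.00046582]), 'tau': array([-3.42515777e-04, -4.43304563e+01, -1.78586751e+01, -2.67773839e-04,
        3.90495712e-03,  7.12600155e-06]), 'tcp_pos': array([ 0.20350915, -0.59026562,  0.23043845]), 'tool_rot': array([ 0.41106528,  0.57617414, -0.41008902,  0.57521795]), 'force': array([ 0.50924004, -0.72852082, -0.43212764]), 'ft_torque': array([ 0.04314423, -0.00121011,  0.01138985]), 'finger_gap': 0.9994173505277496}
```

View pics/top0.png

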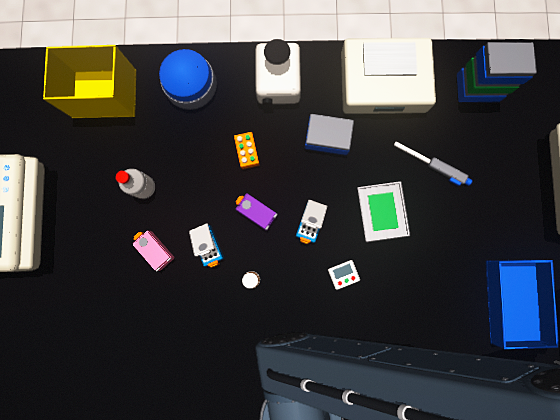

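View pics/scene0.png

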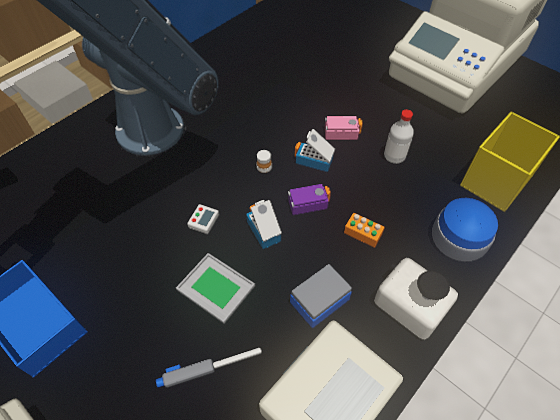

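The top view shows teal blocks at about (207,246) and (311,221) px, and the tray at (384,211). The pink look-alike is at (153,250) and the purple one at (257,211). The jar (250,280), timer and tip box are clear of both blocks. Next I'll zoom in on the blocks.

```bash
python3 - <<'E'
from h import *
T=cv2.cvtColor(cv2.imread('pics/top0.png'),4);S=cv2.cvtColor(cv2.imread('pics/scene0.png'),4)
def crop(I,u,v): return cv2.resize(I[v:v+60,u:u+80],None,fx=5,fy=5,interpolation=cv2.INTER_CUBIC)
save('crop.png',np.vstack([np.hstack([crop(T,170,212),crop(T,275,190)]),np.hstack([crop(S,275,118),crop(S,228,190)])]))
for n,I in(('top',T),('scene',S)):
    h=cv2.cvtColor(I,cv2.COLOR_RGB2HSV)
    for nm,lo,hi in(('teal',(92,120,60),(108,255,255)),('orange',(8,150,120),(22,255,255)),('green',(50,120,80),(75,255,255))):
        m=cv2.inRange(h,lo,hi);k,L,st,c=cv2.connectedComponentsWithStats(m)
        for i in range(1,k):
            if st[i,4]>8: print(n,nm,st[i].tolist(),c[i].round(1).tolist(),onz(n,*c[i],0.03).round(3)[:2])
E
```

```text
top teal [173, 60, 19, 20, 194] [182.5, 69.5] [0.957 0.319]
top teal [5, 165, 5, 3, 9] [6.9, 166.0] [0.69  0.808]
top teal [4, 176, 5, 5, 16] [5.9, 178.2] [0.655 0.809]
top teal [451, 179, 9, 5, 18] [455.2, 180.8] [ 0.628 -0.426]
top teal [468, 179, 3, 4, 9] [469.0, 180.7] [ 0.628 -0.464]
top teal [296, 222, 24, 21, 95] [305.9, 234.4] [ 0.489 -0.018]
top teal [200, 225, 23, 41, 139] [212.8, 250.4] [0.45  0.231]
top teal [531, 260, 18, 2, 25] [540.2, 260.7] [ 0.409 -0.644]
top teal [499, 264, 41, 77, 2597] [519.5, 303.1] [ 0.298 -0.58 ]
top teal [552, 270, 1, 11, 11] [552.0, 275.0] [ 0.37  -0.674]
top teal [553, 282, 3, 38, 39] [554.1, 300.6] [ 0.302 -0.675]
top teal [504, 346, 23, 3, 32] [513.4, 347.3] [ 0.184 -0.557]
top orange [234, 132, 25, 36, 413] [246.0, 149.1] [0.725 0.141]
top orange [236, 196, 8, 9, 38] [238.8, 199.4] [0.586 0.161]
top orange [133, 232, 9, 8, 35] [137.1, 235.3] [0.493 0.436]
top orange [300, 237, 10, 7, 43] [304.3, 240.1] [ 0.474 -0.013]
top orange [208, 260, 10, 7, 37] [212.9, 263.3] [0.416 0.231]
top green [473, 65, 1, 11, 11] [473.0, 70.0] [ 0.943 -0.497]
[... 1850 characters left out ...]
ne orange [358, 118, 5, 15, 34] [359.9, 123.6] [0.486 0.437]
scene orange [295, 142, 6, 14, 40] [297.0, 146.8] [0.406 0.233]
scene orange [257, 161, 14, 7, 39] [264.3, 164.9] [0.383 0.116]
scene orange [325, 186, 6, 13, 40] [327.7, 191.1] [0.577 0.165]
scene orange [250, 204, 5, 5, 11] [251.8, 205.5] [ 0.457 -0.011]
scene orange [344, 213, 40, 34, 577] [362.9, 231.0] [0.727 0.126]
scene green [196, 213, 3, 3, 9] [197.0, 214.0] [ 0.369 -0.128]
scene green [351, 221, 4, 4, 15] [352.6, 222.6] [0.692 0.128]
scene green [368, 221, 5, 5, 18] [370.2, 223.1] [0.727 0.158]
scene green [372, 231, 5, 4, 15] [373.9, 232.5] [0.751 0.141]
scene green [192, 267, 48, 42, 1008] [215.5, 287.2] [ 0.562 -0.241]
```

View pics/crop.png

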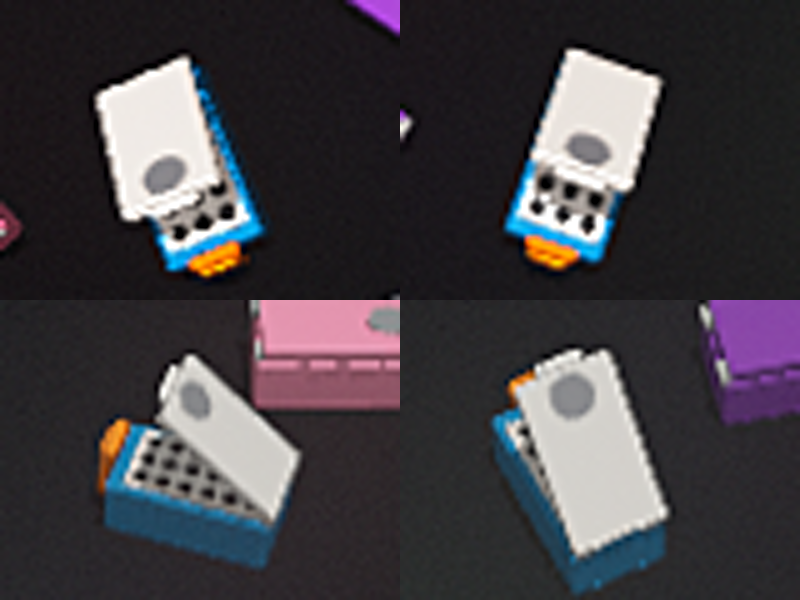

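```bash
python3 - <<'E'
from h import *
def mid(a,b): return (np.array(a)+b)/2
for nm,off,c1,c2,cat,sc in(('L',(170,212),(95,97),(188,57),(212.9,263.3),None),('M',(275,190),(168,48),(263,76),(304.3,240.1),None)):
    o=np.array(off)-0.4
    P=[onz('top',*(o+np.array(c)/5),.0475) for c in(c1,c2)]
    H=mid(*P);C=onz('top',*cat,.048);d=(H-C)[:2];n=np.linalg.norm(d);u=d/n
    print(nm,'width',np.linalg.norm(P[0]-P[1]),'len(107?)',n,'yaw',np.degrees(np.arctan2(u[1],u[0])),'edge yaw',np.degrees(np.arctan2(*(P[0]-P[1])[:2][::-1]))-90,'ctr',H[:2]-u*.053,C[:2]+u*.054)
    c=H[:2]-u*.053
    # check in scene: project base corners and top corners
    for x,y,z in((-.05,-.027,0),(.05,-.027,0),(.05,.027,0),(.05,-.027,.038)):
        w=[*(c+u*x+np.array([-u[1],u[0]])*y),z]; so=np.array((275,118) if nm=='L' else (228,190)); print((x,y,z),((proj('scene',w)-so+.4)*5).round(), ((proj('top',w)-o)*5).round())
# presses
for nm,pt,ps in(('L',(163,174),(195,400)),('M',(588,150),(573,396))):
    t=np.array(pt)/5+((170,212) if nm=='L' else (195,190))-.4
    s=np.array(ps)/5+((275,58) if nm=='L' else (148,130))-.4
    a,d=ray('top',*t);b,e=ray('scene',*s)
    k=np.linalg.lstsq(np.c_[d,-e],b-a,rcond=None)[0];p,q=a+d*k[0],b+e*k[1];print(nm,'press',p,q)
g=onz('top',382.9,211.3,.004);print('tray',g,onz('scene',215.5,287.2,.004))
E
```

```text
L width 0.053385053922808734 len(107?) 0.10390515225773031 yaw 22.76232921609548 edge yaw 22.583941340222523 ctr [0.4632476  0.24744661] [0.46610141 0.24864404]
(-0.05, -0.027, 0) [105. 226.] [276. 236.]
(0.05, -0.027, 0) [267. 269.] [206.  68.]
(0.05, 0.027, 0) [292. 204.] [116. 107.]
(0.05, -0.027, 0.038) [273. 227.] [194.  63.]
M width 0.05248486083572726 len(107?) 0.10709498519798517 yaw -20.4830148897512 edge yaw -17.438482779989926 ctr [ 0.52424977 -0.03167762] [ 0.52416079 -0.03164439]
(-0.05, -0.027, 0) [101. 155.] [195. 265.]
(0.05, -0.027, 0) [181. 297.] [254.  94.]
(0.05, 0.027, 0) [274. 256.] [162.  61.]
(0.05, -0.027, 0.038) [179. 259.] [260.  86.]
L press [0.45975585 0.24691353 0.09619592] [0.45627089 0.24336666 0.09544113]
M press [ 0.52321689 -0.03185835  0.10001686] [ 0.52133187 -0.0339031   0.09997932]
tray [ 0.55055053 -0.2316038   0.004     ] [ 0.55025309 -0.23469284  0.004     ]
```

```bash
cat >> h.py <<'E'
from scipy.spatial.transform import Rotation as R
POSE={'L':(np.array([.4645,.248]),22.7),'M':(np.array([.524,-.032]),-19.5),'T':(np.array([.5505,-.233]),0)}
def go(b,ox=0,z=.15,flip=0,oy=0,verbose=1):
    """print turn needed, then shift (tool axes, mm) after that turn"""
    s=status.sense(); c,y=POSE[b]; y=np.radians(y)
    p=np.array([*(c+[np.cos(y)*ox-np.sin(y)*oy,np.sin(y)*ox+np.cos(y)*oy]),z])
    Rt=R.from_quat(s['tool_rot']); zt=Rt.as_matrix()[:,2]
    goal=y+np.pi/2; cur=np.arctan2(zt[1],zt[0])
    dw=(goal-cur+np.pi/2)%np.pi-np.pi/2
    if flip: dw-=np.pi*np.sign(dw)
    turn=-dw  # tool x points down
    R2=Rt*R.from_rotvec([turn,0,0])
    print('t',round(s['t'],2),'tilt',np.degrees(np.arccos(-Rt.as_matrix()[2,0])).round(2),'q',s['q'].round(2),'F',s['force'].round(2),'gap',round(s['finger_gap'],3),'tcp',s['tcp_pos'].round(4))
    print(b,'turn',round(turn,3),'shift after mm',(R2.inv().apply(p-s['tcp_pos'])*1000).round(1))
E
python3 -c "
from h import *
go('M',-.012,.16)
go('M',-.012,.16,1)"
```

```text
t 0.1 tilt 0.11 q [-1.42  0.53  1.43 -0.    1.18 -0.18] F [ 0.51 -0.73 -0.43] gap 0.999 tcp [ 0.2035 -0.5903  0.2304]
M turn 0.672 shift after mm [  71.4  103.8 -633.1]
t 0.1 tilt 0.11 q [-1.42  0.53  1.43 -0.    1.18 -0.18] F [ 0.51 -0.73 -0.43] gap 0.999 tcp [ 0.2035 -0.5903  0.2304]
M turn -2.469 shift after mm [  71.4 -103.8  633.1]
```

Call:
arm_command([
  [[0, 0, 0, 0.134], [0, 0, 0, 0.134], [0, 0, 0, 0.134], [0, 0, 0, 0.134], [0, 0, 0, 0.136], [4, 6, -40, 0], [4, 6, -40, 0], [4, 6, -40, 0], [4, 6, -40, 0], [4, 6, -40, 0]],
], jaw=0, force=40)

```text
t: 1.1
tcp_pos: [0.299, -0.4106, 0.2109]
tool_rot: [0.578, 0.408, -0.577, 0.408]
force: [1.1, -0.4, -0.6]
finger_gap: 0.002
```

Call:
arm_command([
  [[4, 6, -40, 0], [4, 6, -40, 0], [4, 6, -40, 0], [4, 6, -40, 0], [4, 6, -40, 0], [4, 7, -40, 0], [4, 7, -40, 0], [4, 7, -40, 0], [4, 7, -40, 0], [0, 0, 0, 0]],
])

```text
t: 2.1
tcp_pos: [0.4745, -0.0884, 0.1747]
tool_rot: [0.576, 0.41, -0.576, 0.409]
force: [0.0, -0.8, 0.3]
finger_gap: -0.0
```

```bash
python3 -c "
from h import *
go('M',-.012,.115)"
```

```text
t 2.1 tilt 0.09 q [-0.42  0.42  1.84  0.    0.88  1.49] F [ 0.05 -0.75  0.32] gap -0.0 tcp [ 0.4745 -0.0884  0.1747]
M turn 0.006 shift after mm [ 59.8  15.9 -69.6]
```

Call:
arm_command([
  [[5, 5, -23, 0.006], [5, 5, -23, 0], [5, 6, -24, 0], [0, 0, 0, 0], [0, 0, 0, 0]],
])

```text
t: 2.6
tcp_pos: [0.5116, -0.0322, 0.16]
tool_rot: [-0.578, -0.407, 0.579, -0.406]
force: [0.1, 0.0, 0.3]
finger_gap: 0.002
```

```bash
python3 - <<'E'
from h import *
go('M',-.012,.060)
T=snapshot('top');S=snapshot('scene')
f=lambda I,u,v:cv2.resize(I[v:v+90,u:u+90],None,fx=4,fy=4,interpolation=cv2.INTER_CUBIC)
save('c2.png',np.hstack([f(T,265,175),f(S,215,160)]))
E
```

```text
t 2.6 tilt 0.08 q [-0.28  0.48  1.78 -0.    0.88  1.64] F [0.13 0.04 0.32] gap 0.002 tcp [ 0.5116 -0.0322  0.16  ]
M turn -0.005 shift after mm [100.   -0.2  -4.4]
```

View pics/c2.png

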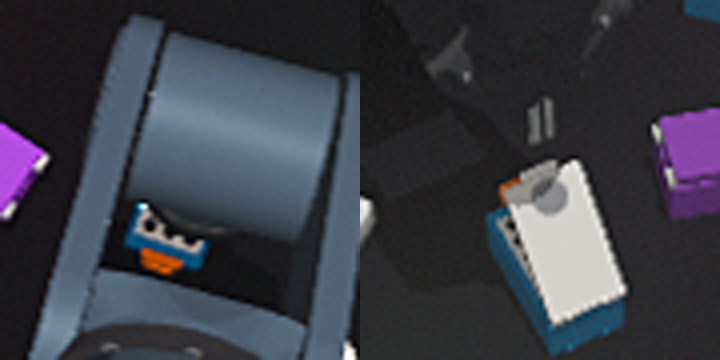

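The closed fingers sit just above the pressing spot of the middle block, so I'll press down now.

Call:
arm_command([
  [[20, 0, -4, 0], [20, 0, 0, 0], [10, 0, 0, 0], [10, 0, 0, 0], [10, 0, 0, 0], [10, 0, 0, 0], [8, 0, 0, 0], [6, 0, 0, 0], [6, 0, 0, 0], [0, 0, 0, 0]],
])

```text
t: 3.7
tcp_pos: [0.5133, -0.028, 0.0596]
tool_rot: [-0.578, -0.407, 0.579, -0.406]
force: [0.1, -0.5, 0.4]
finger_gap: 0.001
```

Call:
arm_command([
  [[3, 0, 0, 0], [3, 0, 0, 0], [3, 0, 0, 0], [2, 0, 0, 0], [0, 0, 0, 0]],
])

```text
t: 4.2
tcp_pos: [0.5133, -0.028, 0.0492]
tool_rot: [-0.579, -0.406, 0.579, -0.406]
force: [-1.5, -0.3, 0.9]
finger_gap: -0.0
```

Call:
arm_command([
  [[2, 0, 0, 0], [2, 0, 0, 0], [0, 0, 0, 0]],
])

```text
t: 4.5
tcp_pos: [0.5135, -0.028, 0.048]
tool_rot: [0.579, 0.406, -0.578, 0.407]
force: [-5.1, 1.2, 24.1]
finger_gap: 0.001
```

Call:
arm_command([
  [[-10, 0, 0, 0], [-30, 0, 0, 0], [-40, 0, 0, 0], [-30, 0, 0, 0], [0, 0, 0, 0]],
])

```text
t: 5.0
tcp_pos: [0.517, -0.029, 0.1593]
tool_rot: [0.581, 0.404, -0.576, 0.409]
force: [1.2, -0.3, 0.6]
finger_gap: 0.002
```

```bash
python3 -c "
from h import *
go('L',-.012,.14)
s=snapshot('scene')
save('c3.png',cv2.resize(s[160:250,215:335],None,fx=4,fy=4,interpolation=2))"
```

```text
t 5.0 tilt 0.61 q [-0.27  0.49  1.78 -0.    0.87  1.64] F [ 1.23 -0.26  0.61] gap 0.002 tcp [ 0.517  -0.029   0.1593]
L turn -0.742 shift after mm [  17.9   46.3 -275.9]
```

View pics/c3.png

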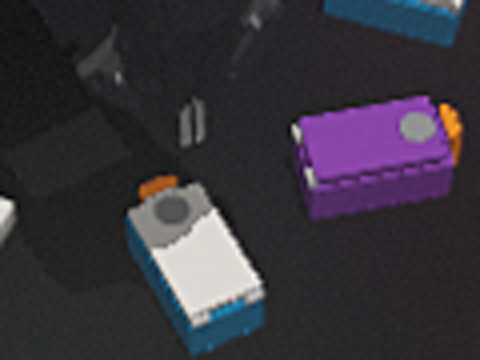

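The middle block's cover is now flat and shut under its catch. On to the left block.

Call:
arm_command([
  [[0, 0, 0, -0.148], [0, 0, 0, -0.148], [0, 0, 0, -0.148], [0, 0, 0, -0.148], [0, 0, 0, -0.15], [0, 7, -39, 0], [0, 7, -39, 0], [0, 7, -39, 0], [0, 7, -39, 0], [0, 7, -39, 0]],
])

```text
t: 6.05
tcp_pos: [0.4694, 0.1666, 0.1538]
tool_rot: [0.392, 0.589, -0.393, 0.588]
force: [0.3, -0.1, 0.2]
finger_gap: 0.002
```

Call:
arm_command([
  [[0, 6, -39, 0], [0, 5, -42, 0], [0, 0, 0, 0], [0, 0, 0, 0]],
])

```text
t: 6.45
tcp_pos: [0.4485, 0.2448, 0.154]
tool_rot: [0.39, 0.589, -0.392, 0.589]
force: [0.2, 0.3, 0.3]
finger_gap: -0.001
```

```bash
python3 -c "
from h import *
go('L',-.012,.06)"
```

```text
t 6.45 tilt 0.13 q [ 0.28  0.49  1.79 -0.    0.86  1.45] F [0.2  0.26 0.28] gap -0.001 tcp [0.4485 0.2448 0.154 ]
L turn 0.002 shift after mm [94.   4.2  3.2]
```

Call:
arm_command([
  [[20, 4, 3, 0], [18, 0, 0, 0], [10, 0, 0, 0], [10, 0, 0, 0], [10, 0, 0, 0], [10, 0, 0, 0], [8, 0, 0, 0], [6, 0, 0, 0], [5, 0, 0, 0], [4, 0, 0, 0]],
])

```text
t: 7.45
tcp_pos: [0.4538, 0.243, 0.0543]
tool_rot: [0.391, 0.589, -0.392, 0.588]
force: [-2.3, -2.1, 7.5]
finger_gap: 0.001
```

Call:
arm_command([
  [[3, 0, 0, 0], [3, 0, 0, 0], [2, 0, 0, 0], [2, 0, 0, 0], [0, 0, 0, 0]],
])

```text
t: 7.95
tcp_pos: [0.4538, 0.243, 0.0476]
tool_rot: [0.392, 0.589, -0.392, 0.589]
force: [-7.2, -2.6, 30.8]
finger_gap: 0.002
```

Call:
arm_command([
  [[-10, 0, 0, 0], [-30, 0, 0, 0], [-35, 0, 0, 0], [-20, 0, 0, 0], [0, 0, 0, 0], [0, 0, 0, 0]],
], jaw=100)

```text
t: 8.55
tcp_pos: [0.4547, 0.2433, 0.1395]
tool_rot: [0.392, 0.588, -0.391, 0.589]
force: [-0.3, 0.1, 0.2]
finger_gap: 0.993
```

```bash
python3 - <<'E'
from h import *
go('L',0,.005)
I=snapshot('scene');u0,v0=235,110
J=cv2.resize(I[v0:v0+135,u0:u0+120],None,fx=4,fy=4,interpolation=cv2.INTER_CUBIC)
for b in 'LM':
    c,y=POSE[b];y=np.radians(y)
    for z,col in((0,(255,0,0)),(.038,(255,255,0))):
        q=[]
        for x,w in((-.05,-.027),(.05,-.027),(.05,.027),(-.05,.027)):
            q.append((proj('scene',[c[0]+np.cos(y)*x-np.sin(y)*w,c[1]+np.sin(y)*x+np.cos(y)*w,z])-[u0,v0]+.4)*4)
        cv2.polylines(J,[np.round(q).astype(int)],True,col,1)
save('c4.png',J)
E
```

```text
t 8.55 tilt 0.09 q [0.27 0.52 1.79 0.   0.83 1.45] F [-0.26  0.09  0.17] gap 0.993 tcp [0.4547 0.2433 0.1395]
L turn -0.0 shift after mm [134.5  10.6  -0.6]
```

View pics/c4.png

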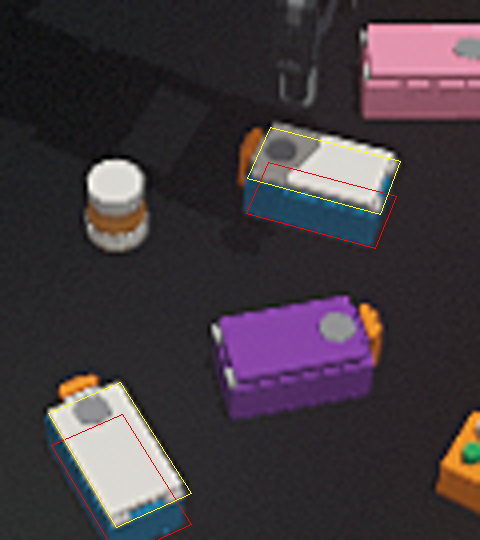

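Both covers are shut, and the predicted outlines fit to within a millimetre or two. Now I'll grasp the left block.

Call:
arm_command([
  [[0, 11, 0, 0], [25, 0, 0, 0], [25, 0, 0, 0], [25, 0, 0, 0], [20, 0, 0, 0], [15, 0, 0, 0], [14, 0, 0, 0], [10, 0, 0, 0], [0, 0, 0, 0], [0, 0, 0, 0]],
])

```text
t: 9.6
tcp_pos: [0.4647, 0.2474, 0.0052]
tool_rot: [0.392, 0.589, -0.392, 0.589]
force: [-0.3, -0.7, 0.5]
finger_gap: 1.002
```

Call:
arm_command([
  [[0, 0, 0, 0], [0, 0, 0, 0], [0, 0, 0, 0], [0, 0, 0, 0], [0, 0, 0, 0], [0, 0, 0, 0]],
], jaw=0, force=45)

```text
t: 10.2
tcp_pos: [0.4651, 0.2474, 0.0063]
tool_rot: [0.392, 0.588, -0.391, 0.589]
force: [-0.8, -0.4, 5.4]
finger_gap: 0.624
```

Call:
arm_command([
  [[-5, 0, 0, 0], [-8, 0, 0, 0], [-10, 0, 0, 0], [-10, 0, 0, 0], [-8, 0, 0, 0], [-5, 0, 0, 0], [0, 0, 0, 0], [0, 0, 0, 0], [0, 0, 0, 0], [0, 0, 0, 0]],
])

```text
t: 11.2
tcp_pos: [0.4642, 0.2472, 0.0509]
tool_rot: [0.392, 0.589, -0.392, 0.588]
force: [-0.5, -0.1, -3.6]
finger_gap: 0.624
```

```bash
python3 - <<'E'
from h import *
fs=[]
for i in range(6):
    S=snapshot('scene');s=status.sense();fs.append(s['force'])
print(np.mean(fs,0),np.std(fs,0),s['ft_torque'].round(3),s['finger_gap'],s['tcp_pos'])
save('c5.png',cv2.resize(S[110:245,235:355],None,fx=4,fy=4,interpolation=2))
E
```

```text
[-0.13186558  0.20137255 -3.24155023] [0.57376516 0.46427479 0.42788529] [-0.005  0.017 -0.021] 0.6258545218732094 [0.46442077 0.24732143 0.05115828]
```

View pics/c5.png

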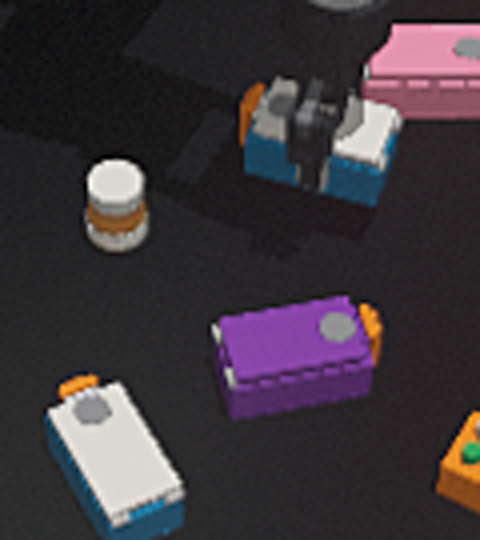

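The left block is held level with its cover shut and weighs about 3.3 N. That is below the 4.4 N split, so it is the lighter one. I'll set it back down.

Call:
arm_command([
  [[8, 0, 0, 0], [10, 0, 0, 0], [10, 0, 0, 0], [8, 0, 0, 0], [4, 0, 0, 0], [2, 0, 0, 0], [2, 0, 0, 0], [1, 0, 0, 0], [0, 0, 0, 0], [0, 0, 0, 0]],
])

```text
t: 12.5
tcp_pos: [0.4647, 0.2474, 0.0066]
tool_rot: [0.392, 0.588, -0.392, 0.589]
force: [0.7, -0.2, -3.5]
finger_gap: 0.624
```

Call:
arm_command([
  [[0, 0, 0, 0], [0, 0, 0, 0], [0, 0, 0, 0], [0, 0, 0, 0], [0, 0, 0, 0]],
], jaw=100)

```text
t: 13.0
tcp_pos: [0.4646, 0.2474, 0.0065]
tool_rot: [0.392, 0.588, -0.392, 0.589]
force: [-0.2, -0.4, 0.2]
finger_gap: 0.996
```

Call:
arm_command([
  [[-15, 0, 0, 0], [-25, 0, 0, 0], [-30, 0, 0, 0], [-30, 0, 0, 0], [-30, 0, 0, 0], [0, 0, 0, 0]],
])

```text
t: 13.6
tcp_pos: [0.4671, 0.2482, 0.1401]
tool_rot: [0.394, 0.587, -0.39, 0.591]
force: [0.6, -0.3, -0.8]
finger_gap: 1.0
```

```bash
python3 -c "
from h import *
go('M',0,.14)"
```

```text
t 13.6 tilt 0.49 q [0.28 0.53 1.77 0.   0.84 1.45] F [ 0.61 -0.32 -0.83] gap 1.0 tcp [0.4671 0.2482 0.1401]
M turn 0.736 shift after mm [-1.000e-01  1.472e+02  2.451e+02]
```

Call:
arm_command([
  [[0, 0, 0, 0.147], [0, 0, 0, 0.147], [0, 0, 0, 0.147], [0, 0, 0, 0.147], [0, 0, 0, 0.148], [0, 21, 35, 0], [0, 21, 35, 0], [0, 21, 35, 0], [0, 21, 35, 0], [0, 21, 35, 0]],
])

```text
t: 14.6
tcp_pos: [0.5046, 0.0458, 0.1355]
tool_rot: [-0.577, -0.409, 0.578, -0.408]
force: [2.2, 0.2, -0.2]
finger_gap: 1.003
```

Call:
arm_command([
  [[0, 21, 35, 0], [0, 21, 35, 0], [0, 0, 0, 0], [0, 0, 0, 0]],
])

```text
t: 15.0
tcp_pos: [0.5207, -0.0334, 0.1355]
tool_rot: [-0.578, -0.408, 0.578, -0.407]
force: [-0.5, -0.1, 0.0]
finger_gap: 1.003
```

```bash
python3 - <<'E'
from h import *
go('M',0,.0055)
I=snapshot('scene');u0,v0=235,110
J=cv2.resize(I[v0:v0+135,u0:u0+120],None,fx=4,fy=4,interpolation=cv2.INTER_CUBIC)
c,y=POSE['M'];y=np.radians(y)
q=[(proj('scene',[c[0]+np.cos(y)*x-np.sin(y)*w,c[1]+np.sin(y)*x+np.cos(y)*w,0])-[u0,v0]+.4)*4 for x,w in((-.05,-.027),(.05,-.027),(.05,.027),(-.05,.027))]
cv2.polylines(J,[np.round(q).astype(int)],True,(255,0,0),1)
save('c6.png',J)
E
```

```text
t 15.0 tilt 0.11 q [-0.28  0.53  1.78  0.    0.83  1.63] F [-0.53 -0.07  0.01] gap 1.003 tcp [ 0.5207 -0.0334  0.1355]
M turn -0.003 shift after mm [130.    2.9  -2.4]
```

View pics/c6.png

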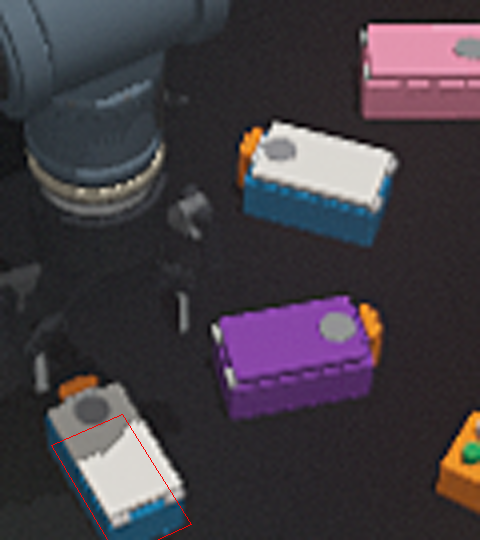

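The left block stands upright and shut. The open fingers straddle the middle block, so I'll grasp it.

Call:
arm_command([
  [[10, 3, -2, 0], [25, 0, 0, 0], [25, 0, 0, 0], [25, 0, 0, 0], [20, 0, 0, 0], [12, 0, 0, 0], [8, 0, 0, 0], [5, 0, 0, 0], [0, 0, 0, 0], [0, 0, 0, 0]],
])

```text
t: 16.05
tcp_pos: [0.5253, -0.0318, 0.0068]
tool_rot: [0.578, 0.408, -0.577, 0.408]
force: [-0.2, 0.4, 0.1]
finger_gap: 1.0
```

Call:
arm_command([
  [[0, 0, 0, 0], [0, 0, 0, 0], [0, 0, 0, 0], [0, 0, 0, 0], [0, 0, 0, 0], [0, 0, 0, 0]],
], jaw=0, force=55)

```text
t: 16.65
tcp_pos: [0.5253, -0.0324, 0.0073]
tool_rot: [0.577, 0.408, -0.577, 0.409]
force: [-1.1, -1.8, 5.6]
finger_gap: 0.623
```

Call:
arm_command([
  [[-5, 0, 0, 0], [-8, 0, 0, 0], [-10, 0, 0, 0], [-10, 0, 0, 0], [-8, 0, 0, 0], [-5, 0, 0, 0], [0, 0, 0, 0], [0, 0, 0, 0], [0, 0, 0, 0], [0, 0, 0, 0]],
])

```text
t: 17.65
tcp_pos: [0.5245, -0.0317, 0.0519]
tool_rot: [-0.577, -0.408, 0.578, -0.408]
force: [-0.3, -0.1, -5.3]
finger_gap: 0.622
```

```bash
python3 - <<'E'
from h import *
fs=[]
for i in range(6):
    S=snapshot('scene');s=status.sense();fs.append(s['force'])
print(np.mean(fs,0),np.std(fs,0),s['ft_torque'].round(3))
POSE['T']=(POSE['T'][0],-19.5)
go('T',0,.136)
E
```

```text
[ 0.51962452  0.08386682 -5.99046323] [0.27754979 0.36134751 0.43335147] [-0.022 -0.062 -0.007]
t 17.95 tilt 0.02 q [-0.27  0.68  1.82  0.    0.64  1.64] F [ 0.25  0.72 -5.54] gap 0.622 tcp [ 0.5248 -0.0318  0.0522]
T turn 0.0 shift after mm [-83.8  91.4 181.1]
```

The middle block weighs about 5.8 N against 3.3 N, so it is the heavier. I'll carry it over the tray.

Call:
arm_command([
  [[-10, 0, 0, 0], [-20, 0, 5, 0], [-20, 10, 20, 0], [-15, 14, 28, 0], [-10, 16, 30, 0], [-4, 16, 30, 0], [0, 14, 28, 0], [0, 12, 22, 0], [0, 7, 13, 0], [0, 2, 5, 0]],
])

```text
t: 18.95
tcp_pos: [0.5504, -0.2342, 0.1317]
tool_rot: [0.578, 0.407, -0.578, 0.408]
force: [0.1, 1.6, -6.1]
finger_gap: 0.62
```

Call:
arm_command([
  [[0, 0, 0, 0], [0, 0, 0, 0], [0, 0, 0, 0], [0, 0, 0, 0], [0, 0, 0, 0]],
])

```text
t: 19.45
tcp_pos: [0.5502, -0.232, 0.1313]
tool_rot: [-0.577, -0.409, 0.577, -0.408]
force: [0.0, 0.3, -6.0]
finger_gap: 0.624
```

```bash
python3 - <<'E'
from h import *
POSE['T']=(POSE['T'][0],-19.5)
go('T',0,.13)
S=snapshot('scene')
save('c7.png',cv2.resize(S[100:340,140:420],None,fx=2.4,fy=2.4,interpolation=2))
E
```

```text
t 19.45 tilt 0.02 q [-0.59  0.62  1.59  0.    0.93  1.32] F [ 0.04  0.28 -5.98] gap 0.624 tcp [ 0.5502 -0.232   0.1313]
T turn 0.001 shift after mm [1.3 0.6 0.8]
```

View pics/c7.png

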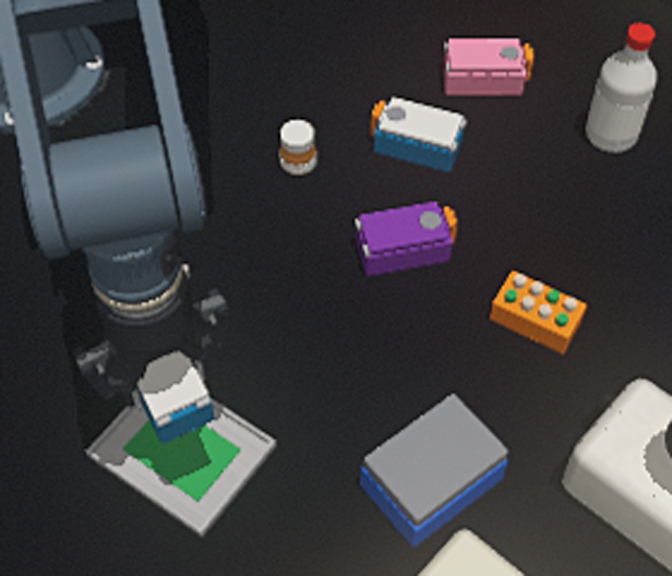

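The heavy block is held level and shut over the tray, and the lighter one stands shut on the bench with everything else in place. Handing in.

```bash
python3 -c "
from h import *
print(ticket.sign_off())"
```

```text
the job is handed in; nothing more can be done
None
```

The job is handed in at about 19.5 s of the 72 s allowed, with the arm holding the heavier block over the tray. The sign-off gave no verdict.

- **Covers:** I pressed both down. A picture taken with the arm clear of both blocks showed them flat and shut under their catches.
- **Weighing:** I lifted the left block first and read about 3.3 N, then set it back down upright. The middle block read about 5.8 N, so it is the heavier.
- **Final hold:** The gripper is within 1–2 mm of the tray centre I measured and about 0.02° off vertical. The block's underside is about 12.4 cm above the bench, and the grip was steady with a 6 N load.
- **Rest of the scene:** The last picture shows both covers shut, the lighter block upright on the bench, and the things it takes in, the bystanders among them, where they stood. The timer and pipette are outside it; the arm never came near them.

No check failed or disagreed. The force readings vary by about 0.4 N, far less than the 2.5 N difference between the blocks.

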